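# Gauge the pump through its guide tube and show the rod at the reading card

### The job

Take the gauge rod from its cradle and push it tip first into the slanting guide tube on the pump until its collar stops against the tube's mouth, then draw it right out. Bring it to the reading stand and finish holding it there in the gripper, clear of everything else: the rod level and parallel to the card's face, its tip close in front of the middle of the card without touching it. Leave the brown bottle, the water bottle and the small dish near the pump where they stand.

Things in the scene. Friction and masses are not known exactly. Their poses are not given: they have to be found in the camera images.
- gauge_grip (a point): Middle of the handle of the loose gauge rod, on its axis; pinch the handle here across own x. Own -y runs along the axis from handle to tip. The handle spans y = -55 to +55 mm, the collar's stop face is at y = -70 mm, the tip at y = -170 mm. At the start the rod lies level in the cradle, tip to the robot's right, own z up, axis 55 mm above the bench.
- gauge_collar (a point): Centre of the stop face of the gauge's collar (the side towards the tip); axes as gauge_grip.
- gauge_tip (a point): End of the gauge's tip, 170 mm from gauge_grip; axes as gauge_grip.
- gauge: The gauge rod, about 0.13 kg: a grey square handle with thin dark bands, 16 x 16 mm and 110 mm long, a round steel collar 37 mm across and 6 mm thick, and a steel shank 9 mm thick and 100 mm long with a tapered tip, all on one straight axis. Origin and axes as gauge_grip.
- cradle: Fixed grey cradle that holds the gauge, which lifts straight up out of it: base plate 56 x 220 x 8 mm and two slotted uprights 44 mm wide, 8 mm thick, 60 mm high, open at the top, one under the handle's rear end at y = +48 mm, one under the shank at y = -120 mm. Origin on the bench below the middle of the handle; own y along the gauge.
- pump: Fixed small vane pump: grey block 90 x 100 mm and 115 mm high on a dark base plate 190 x 130 mm, with a black-capped port 133 mm high on its right and a motor behind it (+x). Origin on the bench under the block's middle. A steel guide tube rises out of the block's top to its left (own +y): bore 14 mm, flaring to 26 mm over the last 15 mm, 115 mm long, free inside.
- tube_mouth (a point): Centre of the guide tube's open mouth, in the plane of its rim (34 mm across, so the collar cannot enter), 150 mm above the bench. Own z is the tube's axis, out of the mouth: it rises 40 degrees above level towards the pump's own +y; own x is the pump's x, level. With the collar home, the handle's middle lies 70 mm out along own z and the tip 100 mm inside.
- reading_stand: Fixed stand with a base 60 x 90 mm and an upright white card 80 mm wide (own y) and 60 mm high, 5 mm thick, its graduated face towards the robot (own -x). Origin on the bench, below the face.
- card_centre (a point): Centre of the card's face, 170 mm above the bench. Own -x points out of the face, own y along the card (level), own z up.
- acid_bottle: Brown glass bottle with screw cap, 56 mm wide, 107 mm high; bystander, origin under it.
- sample_bottle: Clear water sample bottle with white cap, 58 mm wide, 128 mm high; bystander, origin under it.
- petri_dish: Flat round dish, 70 mm wide, 15 mm high; bystander, origin under it.
Mind the look-alikes: they are no part of the job. What is shaped like the reading_stand but blue or yellow is not meant.

How it is judged:
On the way, in this order (a step that is already met when the one before it is completed fails the run):
1. the gauge is in the guide tube with its collar stopped on the mouth (within 3 mm) (z of gauge_collar in the frame of tube_mouth below 0.003 m and distance between gauge_collar and tube_mouth below 0.009 m and z of gauge_tip in the frame of tube_mouth below -0.095 m and angle between the y axis of gauge and the z axis of tube_mouth, either way round below 0.12 rad), for 0.1 s.
2. the gauge is drawn right out: its tip is at least 10 mm outside the mouth (z of gauge_tip in the frame of tube_mouth above 0.01 m), for 0.1 s.
At the end, for the whole second after the job is handed in: The gripper holds the gauge still, touching neither stand, pump nor cradle; its axis is within about 10 degrees of level and 15 degrees of parallel to the card; its tip is 5 to 60 mm in front of the card's face and within 20 mm of the card's centre sideways and in height (angle between gauge's own y axis and vertical between 1.4 and 1.74 rad and angle between the y axis of gauge and the y axis of card_centre, either way round below 0.26 rad and x of gauge_tip in the frame of card_centre between -0.06 and -0.005 m and y of gauge_tip in the frame of card_centre between -0.02 and 0.02 m and z of gauge_tip in the frame of card_centre between -0.02 and 0.02 m and contact force between gauge and the fingers above 1 N and contact force between gauge and reading_stand below 0.1 N and contact force between gauge and pump below 0.1 N and contact force between gauge and cradle below 0.1 N and linear speed of gauge below 0.03 m/s); the arm keeps its last pose, push and grip.
It fails at once if the brown bottle is moved more than 30 mm (distance of acid_bottle from where it was at the start of the episode above 0.03 m).
It fails at once if the water bottle is moved more than 30 mm (distance of sample_bottle from where it was at the start of the episode above 0.03 m).
It fails at once if the dish is moved more than 30 mm (distance of petri_dish from where it was at the start of the episode above 0.03 m).
It also fails if it takes over 51 s, if anything falls off the work surface, if the arm or the gripper's body presses on something with over 40 N, if the wrist force passes 120 N, or if a joint passes its speed limit or range.

### The arm

A 6-joint arm with a two-finger parallel gripper is mounted at the origin on a cart in front of the work surface, level with it; the furniture and walls round the work are solid. World frame = base frame: x ahead of the robot, y to its left, z up, the work surface at z = 0. Lengths are in m, angles in rad, forces in N, time in s.
With the tool pointing down it reaches from about 0.375 to 0.9 m from the base axis. Payload 3.1 kg.
Tool frame: the origin (TCP) lies at the centre of the arm's flange, where the gripper is bolted on; the fingertips stand 182 mm ahead of it and the grasp point (between the pads) lies 164 mm ahead of it; z points along the fingers, y is the line along which they close (so a half turn about z gives the same grasp; the last joint's range is limited). The gripper opens to 87 mm and grips with 3 to 60 N. Pads are 19 mm wide; open, the fingers measure 117 mm over their backs; the gripper's body (75 mm by 190 mm) begins 51 mm behind the grasp point.
Start: joints at [-1.419, 0.527, 1.433, -0, 1.181, -0.178], TCP at [0.203, -0.591, 0.405] pointing down, gripper open.
Joint ranges: [-3.08, 3.08], [-0.75, 2.2], [0.22, 2.44], [-1.43, 4.57], [0, 2.65], [-2.85, 2.85]. Speed limits (rad/s): [2.79, 2.79, 3.14, 3.14, 3.14, 3.14].

### API

Orientations are given as a unit quaternion [x, y, z, w].
In Python, from rig import * gives the robot as it stands.
- The arm moves only by the tool move_arm, never from a script. Its argument "commands" is a list that holds one entry, the list of rows, each a list of 6 numbers: the shift along the tool's x, y, z in units of 40 mm (1.0 is 40 mm), then the turn, a rotation vector about the tool's x, y, z in rad. A call has 1 to 12 rows; each row is the pose to reach, as a shift and turn from the pose commanded when the call began, along the tool's axes at that moment; what a row does not reach only later rows make up. A row lasts 1/8 s, in which the tool goes at most 62.5 mm and 10.7 degrees, less where a joint would pass 70% of its speed; a pose out of reach is approached as far as the arm can. A call with a gripper value outside its range is refused whole. "claw" is the closure, from -1 (fully open) to 1 (shut), so that 0 is half open, set as the call begins (left out, the last holds). The fingers move at their own pace and stop on an object; "squeeze" is the grip in N (left out, the last holds). Time passes only in rows, so rows that repeat a pose let the fingers close. It gives the time, the measured TCP pose, the force, the opening and the grip force at its end, in the units of the state.
- get_obs(): the state, without advancing time (a new reading comes with each control period).
- camera(name): name is "side" or "top" or "wrist"; returns a dict with "pixels" (384x512x3 uint8, blue, green, red), "range_z" (384x512 float32, m along the optical axis (not along the pixel's ray), 0 where there is no reading), "camera_matrix" (3x3 intrinsics, pixels), "D" ([k1, k2, p1, p2, k3] as OpenCV has them; the pictures are not rectified), "extrinsics" (4x4, takes a point from world to camera coordinates). Camera axes: x right, y up, looking along -z (the intrinsics and any distortion apply to the point x, -y, -z); pixel columns grow to the right and rows downward; lengths in m; the calibration is good to about 2 mm. A picture is of the moment at which its call begins.
- hand_in(): hands the job in; it is judged then, once.
The state is a dict: "time": time; "q": joint angles; "joint_velocities": joint speeds; "joint_torque": joint torques, N m; "position": TCP position; "tool_rot": TCP orientation; "ft_force": force on the tool from outside, world axes, zero at the start; "moment": the same for the moment, N m; "grip_width": finger opening in m; "grip_force": force on a finger pad.
Only numpy, scipy, OpenCV 4.12 (cv2) and the standard library are available. Lean on these libraries where they do the work, as an engineer would, in place of code of your own. Each camera call takes 0.05 s, during which the arm holds its last target. There are 200 camera calls.

## Working session

There is one attempt and no reset: what is moved stays moved. The work goes in short steps, Python scripts to look and compute and a tool call to move; the robot and the scene stay as the last step left them, time stands still between calls to the robot, and variables do not carry over. Pictures are saved under pics/ and viewed, at most 10 in all, crops included, and the job is handed in when it is done.

Besides the shell and the picture viewer there is one more tool, called after "Emit:" as name([rows], argument=value, ...), one row to a line, values as JSON. move_arm: Moves the arm, as the interface text tells. Its arguments: {"type":"object","properties":{"commands":{"type":"array","items":{"type":"array","items":{"type":"array","items":{"type":"number"}}}},"claw":{"type":"number"},"squeeze":{"type":"number"}},"required":["commands"]}

```bash
mkdir -p pics; cat > h.py <<'E'
from rig import *
import numpy as np, cv2
from scipy.spatial.transform import Rotation as R
def world(c):
    """per-pixel world points from range"""
    K,D,E=np.array(c["camera_matrix"]),np.array(c["D"]),np.array(c["extrinsics"])
    h,w=c["range_z"].shape
    u,v=np.meshgrid(np.arange(w),np.arange(h))
    n=cv2.undistortPoints(np.stack([u,v],-1).reshape(-1,1,2).astype(float),K,D).reshape(h,w,2)
    z=c["range_z"]
    p=np.stack([n[...,0]*z,-n[...,1]*z,-z],-1)
    return (p-E[:3,3])@E[:3,:3]
def load(n):
    d=np.load(f"{n}.npz"); return {k:d[k] for k in d}
def snap(n,f):
    c=camera(n); np.savez(f+".npz",**c); cv2.imwrite(f"pics/{f}.png",c["pixels"]); return c
E
python3 - <<'E'
from h import *
a=[snap(n,n+"0")["pixels"] for n in ("side","top")]
for n in ("side0","top0"):
    c=load(n);E=c["extrinsics"];print(n,-E[:3,:3].T@E[:3,3],c["camera_matrix"].tolist(),(c["range_z"]>0).mean())
print(get_obs())
E
```

```text
side0 [-0.44339406  0.58687776  1.33899202] [[450.4081988989081, 0.0, 254.0540769322661], [0.0, 450.4081988989081, 183.93679657853755], [0.0, 0.0, 1.0]] 0.9956715901692709
top0 [ 0.44648479 -0.00343184  1.36701707] [[382.6918200024905, 0.0, 254.73204146159733], [0.0, 382.6918200024905, 192.9097866274152], [0.0, 0.0, 1.0]] 0.9962412516276041
{'time': 0.1, 'q': array([-1.41850968e+00,  5.28393818e-01,  1.43373806e+00, -3.28784482e-07,
        1.18138684e+00, -1.78493367e-01]), 'joint_velocities': array([-0.00012639, -0.00320822, -0.0036115 ,  0.00042587,  0.00089932,
        0.00023888]), 'joint_torque': array([-6.38520723e-04, -4.40984023e+01, -1.77151197e+01,  6.35001669e-02,
        5.34179772e-02, -3.76233982e-05]), 'position': array([ 0.20297488, -0.59081481,  0.40386796]), 'tool_rot': array([ 9.86353753e-01,  1.64637014e-01,  1.24665804e-05, -9.62951164e-04]), 'ft_force': array([-0.02853465,  0.5594816 ,  0.08691838]), 'moment': array([-0.00871578, -0.02399862, -0.02084261]), 'grip_force': 0.0, 'grip_width': 0.08686930710443272}
```

View pics/side0.png

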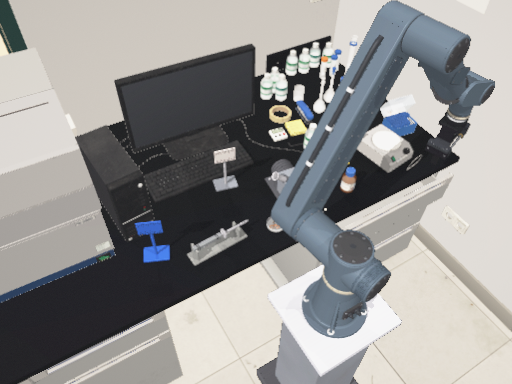

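View pics/top0.png

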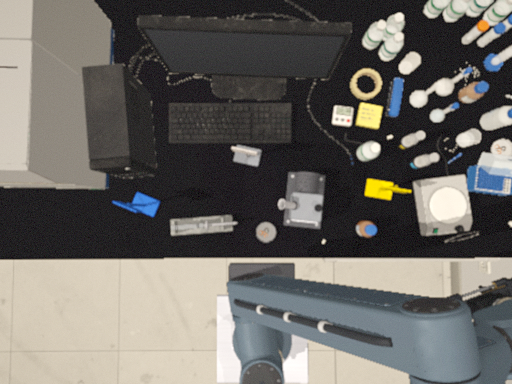

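The top view shows the cradle with the gauge at about (200,225), the pump at (305,200) with its tube mouth near (283,204), and the dish at (265,232). The brown bottle is at (366,229) and the water bottle at (368,151). The stand candidates are white (246,155), blue (140,205) and yellow (385,190). The white one fits the description. I'll confirm it in one crop and take depth measurements.

```bash
python3 - <<'E'
from h import *
c=load("top0"); s=load("side0")
a=cv2.resize(c["pixels"][130:250,150:400],None,fx=3,fy=3,interpolation=cv2.INTER_CUBIC)[:, :]
b=cv2.resize(s["pixels"][135:270,120:370],None,fx=3,fy=3,interpolation=cv2.INTER_CUBIC)
cv2.imwrite("pics/c1.png",a); cv2.imwrite("pics/c2.png",b)
for n,cc,(u0,u1,v0,v1) in (("top",c,(160,245,205,245)),("top",c,(225,270,140,172)),("top",c,(272,335,165,235))):
    P=world(cc)[v0:v1,u0:u1].reshape(-1,3)
    for lo,hi in ((.02,.045),(.045,.075),(.075,.1),(.1,.112),(.112,.12),(.12,.145),(.145,.19),(.19,.21)):
        q=P[(P[:,2]>lo)&(P[:,2]<hi)]
        if len(q)>3: print(u0,lo,hi,len(q),q.min(0).round(3),q.max(0).round(3),np.median(q,0).round(3))
E
```

```text
160 0.02 0.045 22 [0.376 0.13  0.021] [0.427 0.3   0.045] [0.397 0.297 0.033]
160 0.045 0.075 315 [0.374 0.086 0.045] [0.427 0.309 0.073] [0.401 0.213 0.062]
225 0.145 0.19 58 [0.626 0.015 0.146] [0.647 0.091 0.189] [0.636 0.052 0.172]
225 0.19 0.21 53 [0.626 0.015 0.191] [0.647 0.092 0.203] [0.637 0.051 0.199]
272 0.02 0.045 27 [ 0.373 -0.214  0.02 ] [ 0.577 -0.048  0.043] [ 0.453 -0.103  0.022]
272 0.045 0.075 66 [ 0.419 -0.198  0.047] [ 0.581 -0.094  0.075] [ 0.538 -0.119  0.07 ]
272 0.075 0.1 455 [ 0.406 -0.195  0.075] [ 0.581 -0.095  0.1  ] [ 0.54  -0.153  0.092]
272 0.1 0.112 166 [ 0.41  -0.196  0.1  ] [ 0.575 -0.094  0.112] [ 0.454 -0.148  0.11 ]
272 0.112 0.12 610 [ 0.417 -0.199  0.112] [ 0.508 -0.097  0.12 ] [ 0.459 -0.146  0.115]
272 0.12 0.145 173 [ 0.426 -0.192  0.12 ] [ 0.501 -0.054  0.145] [ 0.466 -0.107  0.133]
272 0.145 0.19 40 [ 0.456 -0.089  0.145] [ 0.485 -0.057  0.163] [ 0.469 -0.072  0.152]
```

View pics/c1.png

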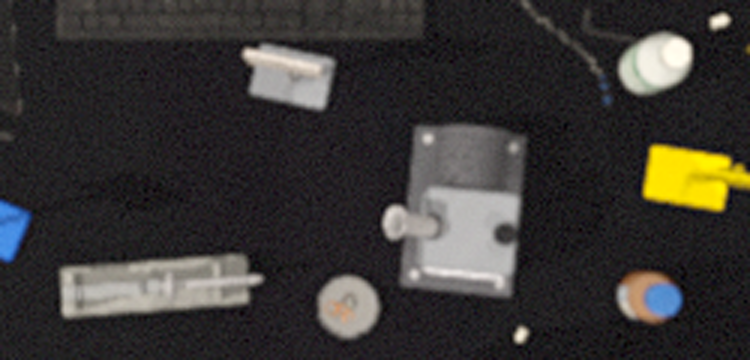

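View pics/c2.png

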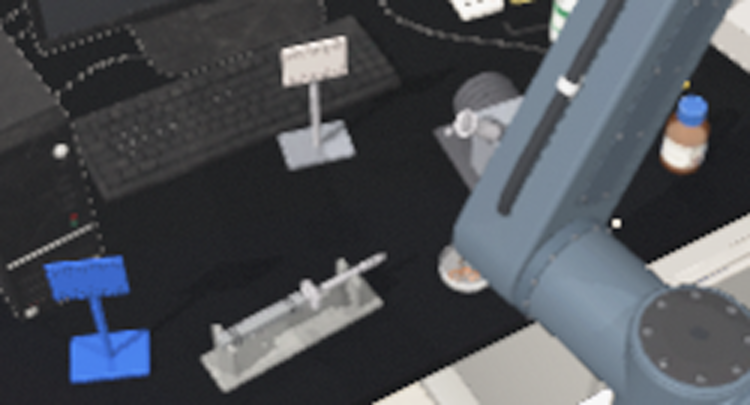

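The crops confirm the stand: the white card on a grey base, at c1 (290,65) and c2 (315,60). The blue and yellow ones are look-alikes. Next I'll work out the geometry.

```bash
cat >> h.py <<'E'
def rel(p,Rm,ob=None):
    """shift (40 mm units) and rotvec from measured pose to target"""
    ob=ob or get_obs(); R0=R.from_quat(ob["tool_rot"])
    d=R0.inv().apply(np.array(p)-ob["position"])/.04
    w=(R0.inv()*R.from_matrix(Rm)).as_rotvec()
    n=max(np.linalg.norm(d)*.04/.0625,np.degrees(np.linalg.norm(w))/10.7)
    print("rel",d.round(3).tolist(),w.round(3).tolist(),"rows>=",round(n,1))
E
python3 - <<'E'
from h import *
def line(P):
    m=P[:,:2].mean(0); w=np.linalg.svd(P[:,:2]-m)[2][0]; w=w*np.sign(w[1]); return m,w,np.degrees(np.arctan2(-w[0],w[1]))
c=load("top0");W=world(c)
P=W[205:245,160:245].reshape(-1,3)
r=P[(P[:,2]>.003)&(P[:,2]<.08)]
rr=cv2.minAreaRect((r[:,:2]*1000).astype(np.float32));print("cradle+gauge rect",rr)
q=P[(P[:,2]>.0575)&(P[:,2]<.068)];
print("gauge z.057-.068",line(q),q[:,:2].min(0),q[:,:2].max(0))
h=P[(P[:,2]>.068)&(P[:,2]<.08)];print("collar top",len(h),h.mean(0))
P=W[140:172,225:270].reshape(-1,3);q=P[(P[:,2]>.192)&(P[:,2]<.21)];print("card",line(q),cv2.minAreaRect((q[:,:2]*1000).astype(np.float32)))
q=P[(P[:,2]>.003)&(P[:,2]<.05)];print("standbase",cv2.minAreaRect((q[:,:2]*1000).astype(np.float32)) if len(q)>5 else 0)
P=W[165:235,272:335].reshape(-1,3);q=P[(P[:,2]>.113)&(P[:,2]<.117)];print("block",cv2.minAreaRect((q[:,:2]*1000).astype(np.float32)))
q=P[(P[:,2]>.003)&(P[:,2]<.02)];print("pump base",cv2.minAreaRect((q[:,:2]*1000).astype(np.float32)))
t=P[(P[:,2]>.12)&(P[:,1]>-.13)];print("tube",len(t),line(t));
S=world(load("side0"));i=(S[...,2]>.13)&(S[...,2]<.17)&(abs(S[...,0]-.47)<.03)&(abs(S[...,1]+.07)<.04)
print("side tube",i.sum(),S[i].mean(0) if i.any() else 0, S[i].min(0),S[i].max(0))
E
```

```text
cradle+gauge rect ((400.4302978515625, 211.91494750976562), (300.72882080078125, 138.67205810546875), 89.7278060913086)
gauge z.057-.068 (array([0.4000679 , 0.21935511]), array([-0.0693923 ,  0.99758945]), np.float64(3.979083471006315)) [0.37375409 0.08980429] [0.42734404 0.30888359]
collar top 22 [0.40169577 0.20922959 0.07025847]
card (array([0.63644021, 0.05269139]), array([0.2205228 , 0.97538182]), np.float64(-12.739741471302503)) ((636.616455078125, 53.12494659423828), (79.02222442626953, 5.385025978088379), 77.39728546142578)
standbase ((645.5577392578125, 49.99017333984375), (157.85182189941406, 111.396240234375), 89.5801773071289)
block ((462.05694580078125, -147.57032775878906), (97.77333068847656, 88.012451171875), 83.42625427246094)
pump base ((487.346923828125, -148.56576538085938), (220.40110778808594, 245.7794647216797), 89.54776763916016)
tube 163 (array([ 0.46694406, -0.07537012]), array([-0.15950309,  0.98719743]), np.float64(9.178054759028816))
side tube 80 [ 0.46742013 -0.07578985  0.14482478] [ 0.45113135 -0.10762336  0.13037336] [ 0.48588558 -0.0558101   0.16659192]
```

```bash
python3 - <<'E'
from h import *
W=world(load("top0"))
for u,v in ((172,226),(173,226),(190,225),(203,224),(204,224),(205,224),(206,224),(218,224),(230,223),(235,223),(236,223)): print(u,v,W[v,u].round(3))
def down(yaw): x=np.array([-np.sin(yaw),np.cos(yaw),0]);z=np.array([0,0,-1.]);return np.stack([x,np.cross(z,x),z],1)
rel([.45,-.2,.42],down(.06)); rel([.40,.22,.40],down(.06))
E
```

```text
172 226 [0.398 0.304 0.063]
173 226 [0.397 0.302 0.058]
190 225 [0.401 0.243 0.063]
203 224 [0.404 0.198 0.064]
204 224 [0.404 0.196 0.059]
205 224 [0.404 0.19  0.072]
206 224 [0.404 0.187 0.07 ]
218 224 [0.403 0.148 0.058]
230 223 [0.407 0.107 0.059]
235 223 [0.407 0.09  0.059]
236 223 [ 0.405  0.09  -0.001]
rel [9.014, -7.236, -0.387] [-0.001, -0.002, -1.3] rows>= 7.4
rel [11.242, -17.572, 0.134] [-0.001, -0.002, -1.3] rows>= 13.4
```

Emit:
move_arm([
  [[9.0,-7.2,-0.4,0,0,-1.3],[9.0,-7.2,-0.4,0,0,-1.3],[9.0,-7.2,-0.4,0,0,-1.3],[9.0,-7.2,-0.4,0,0,-1.3],[9.0,-7.2,-0.4,0,0,-1.3],[9.0,-7.2,-0.4,0,0,-1.3],[9.0,-7.2,-0.4,0,0,-1.3],[11.2,-17.6,0.1,0,0,-1.3],[11.2,-17.6,0.1,0,0,-1.3],[11.2,-17.6,0.1,0,0,-1.3],[11.2,-17.6,0.1,0,0,-1.3],[11.2,-17.6,0.1,0,0,-1.3]],
], claw=-1, squeeze=40)

```text
time: 1.6
position: [0.4091, 0.091, 0.4063]
tool_rot: [0.686, 0.728, 0.0, 0.0]
ft_force: [1.5, -0.3, 0.1]
grip_width: 0.0866
grip_force: 0.0
```

```bash
cat >> h.py <<'E'
def down(yaw):
    x=np.array([-np.sin(yaw),np.cos(yaw),0]);z=np.array([0,0,-1.]);return np.stack([x,np.cross(z,x),z],1)
E
python3 - <<'E'
from h import *
c=snap("wrist","w1");E=c["extrinsics"];print(-E[:3,:3].T@E[:3,3],E[:3,:3].round(2).tolist())
snap("side","s1")
rel([.40,.235,.36],down(.065))
E
```

```text
[0.40497571 0.15896172 0.38627837] [[1.0, 0.06, 0.0], [-0.06, 0.97, -0.25], [-0.02, 0.25, 0.97]]
rel [3.522, 0.06, 1.156] [-0.003, -0.002, 0.004] rows>= 2.4
```

View pics/w1.png

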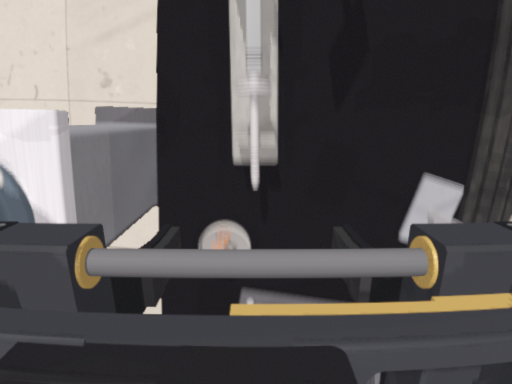

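The wrist view shows the rod running straight up the image, with its tip at (255,188), its collar near (254,75) and the dish at (224,245). I'll get the rod axis from its depth.

```bash
python3 - <<'E'
from h import *
W=world(load("w1"))[:195,225:285].reshape(-1,3)
for y0 in np.arange(.08,.27,.015):
    q=W[(W[:,1]>y0)&(W[:,1]<y0+.015)]
    q=q[(q[:,2]>.045)]
    if len(q): print(round(y0,3),len(q),q[:,0].min().round(4),q[:,0].max().round(4),np.median(q,0).round(4))
q=W[W[:,2]>.05];print(q[:,1].min(),q[:,1].max())
h=W[W[:,2]>.066];print("collar",len(h),h.min(0),h.max(0),h.mean(0))
S=world(load("s1"));i=(S[...,2]>.12)&(S[...,2]<.17)&(abs(S[...,0]-.47)<.03)&(abs(S[...,1]+.07)<.04)
print(i.sum())
E
```

```text
0.08 68 0.4047 0.4127 [0.4086 0.0899 0.0579]
0.095 111 0.4028 0.4124 [0.4082 0.1026 0.0587]
0.11 119 0.402 0.4115 [0.4069 0.118  0.0586]
0.125 369 0.3845 0.4262 [0.4056 0.1325 0.0594]
0.14 133 0.4003 0.4096 [0.4049 0.1476 0.0586]
0.155 161 0.3995 0.4087 [0.405  0.1599 0.059 ]
0.17 237 0.3843 0.4194 [0.4019 0.1823 0.0603]
0.185 241 0.3843 0.4193 [0.402  0.1907 0.0625]
0.2 239 0.3919 0.4079 [0.4003 0.2078 0.0627]
0.215 255 0.3911 0.407 [0.399  0.2226 0.0628]
0.23 256 0.3904 0.406 [0.3981 0.2376 0.0628]
0.245 249 0.3896 0.4051 [0.3969 0.2521 0.0628]
0.26 217 0.3878 0.4032 [0.3959 0.2665 0.0628]
0.0831218758705696 0.27297165378467125
collar 197 [0.38762544 0.15896172 0.06608301] [0.41586924 0.18837238 0.38627837] [0.40235924 0.17975587 0.13666871]
0
```

```bash
python3 - <<'E'
from h import *
rel([.397,.2525,.29],down(.0713));rel([.397,.2525,.219],down(.0713))
E
```

```text
rel [3.96, 0.02, 2.907] [-0.003, -0.002, -0.002] rows>= 3.1
rel [3.956, 0.025, 4.682] [-0.003, -0.002, -0.002] rows>= 3.9
```

Emit:
move_arm([
  [[3.96,0.02,2.2,0,0,0],[3.96,0.02,2.2,0,0,0],[3.96,0.02,2.2,0,0,0],[3.96,0.02,2.9,0,0,0],[3.96,0.02,3.5,0,0,0],[3.96,0.02,4.2,0,0,0],[3.96,0.02,4.68,0,0,0],[3.96,0.02,4.68,0,0,0],[3.96,0.02,4.68,0,0,0]],
])

```text
time: 2.82
position: [0.4015, 0.247, 0.2196]
tool_rot: [0.686, 0.728, 0.0, 0.0]
ft_force: [1.7, 0.6, 0.2]
grip_width: 0.087
grip_force: 0.0
```

```bash
python3 - <<'E'
from h import *
print(get_obs()["position"],get_obs()["ft_force"],get_obs()["q"].round(2))
rel([.397,.2525,.219],down(.0713))
c=snap("top","t2");W=world(c)
P=W[165:235,272:335].reshape(-1,3)
for lo,hi in ((.113,.118),):
    q=P[(P[:,2]>lo)&(P[:,2]<hi)];print("block",cv2.minAreaRect((q[:,:2]*1000).astype(np.float32)))
cv2.imwrite("pics/c3.png",cv2.resize(c["pixels"][160:250,240:340],None,fx=6,fy=6,interpolation=cv2.INTER_CUBIC))
E
```

```text
[0.4014966  0.24696989 0.21960388] [1.66156063 0.60514824 0.15891521] [ 0.31  0.66  1.96 -0.    0.52  0.25]
rel [0.145, -0.104, 0.015] [0.001, -0.0, -0.012] rows>= 0.1
block ((462.01092529296875, -146.52029418945312), (97.2724609375, 87.9868392944336), 84.0044937133789)
```

Emit:
move_arm([
  [[0.145,-0.1,0.015,0,0,-0.012],[0.145,-0.1,0.015,0,0,-0.012],[0.145,-0.1,0.015,0,0,-0.012]],
])

```text
time: 3.25
position: [0.3965, 0.2531, 0.219]
tool_rot: [0.681, 0.732, 0.0, 0.0]
ft_force: [-0.0, -0.1, -0.2]
grip_width: 0.087
grip_force: 0.0
```

Emit:
move_arm([
  [[0,0,0,0,0,0],[0,0,0,0,0,0],[0,0,0,0,0,0],[0,0,0,0,0,0],[0,0,0,0,0,0],[0,0,0,0,0,0],[0,0,0,0,0,0],[0,0,0,0,0,0]],
], claw=1, squeeze=50)

```text
time: 4.25
position: [0.3967, 0.2529, 0.2187]
tool_rot: [0.681, 0.732, 0.0, 0.0]
ft_force: [0.0, -0.3, -0.4]
grip_width: 0.0156
grip_force: 50.1
```

View pics/c3.png

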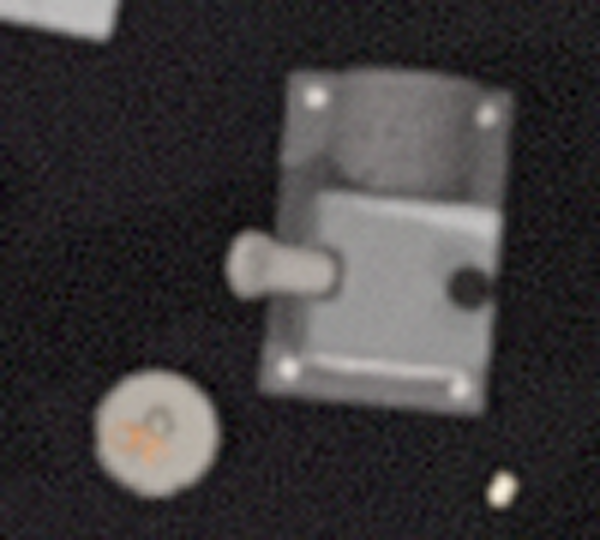

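```bash
cat >> h.py <<'E'
def ray(c,u,v,z):
    """world point where pixel ray meets height z"""
    E=c["extrinsics"];n=cv2.undistortPoints(np.array([[[u,v]]],float),c["camera_matrix"],c["D"])[0,0]
    d=np.array([n[0],-n[1],-1])@E[:3,:3];o=-E[:3,:3].T@E[:3,3]
    return o+d*(z-o[2])/d[2]
E
python3 - <<'E'
from h import *
c=load("top0");c2=load("t2");W=(world(c)+world(c2))/2
px=lambda x,y:(240+(x+.5)/6-.5,160+(y+.5)/6-.5)
B=[ray(c2,*px(*p),.012) for p in ((315,97),(487,114),(288,369),(459,387))]
for b in B: print("bolt",b.round(4))
for i,j in ((2,0),(3,1)): d=B[i]-B[j]; print("yaw",np.degrees(np.arctan2(-d[1],-d[0])))
for i,j in ((1,0),(3,2)): d=B[j]-B[i]; print("yaw",np.degrees(np.arctan2(-d[0],d[1])))
print("mouth pix",ray(c2,*px(247,265),.15))
yaw=-np.radians(5.8)
ey=np.array([-np.sin(yaw),np.cos(yaw),0]);ex=np.array([np.cos(yaw),np.sin(yaw),0])
a=np.cos(.6981)*ey+np.sin(.6981)*np.array([0,0,1]);n=np.cross(ex,a)
if n[2]<0:n=-n
P=W[195:215,275:300].reshape(-1,3);P=P[(P[:,2]>.118)]
m=ray(c2,*px(247,265),.15)
q=P-m; T=np.stack([q@ex,q@a,q@n],1)*1000
for lo in range(-60,16,6):
    k=T[(T[:,1]>=lo)&(T[:,1]<lo+6)]
    if len(k): print(lo,len(k),k[:,0].min().round(1),k[:,0].max().round(1),k[:,2].min().round(1),k[:,2].max().round(1))
rel([.3967,.2529,.32],down(.0713))
E
```

```text
bolt [ 0.5712 -0.11    0.012 ]
bolt [ 0.5604 -0.2111  0.012 ]
bolt [ 0.4109 -0.0925  0.012 ]
bolt [ 0.3999 -0.1925  0.012 ]
yaw -6.226571549671476
yaw -6.607494644197445
yaw -6.116647060184793
yaw -6.277433067928607
mouth pix [ 0.46955911 -0.06235195  0.15      ]
-60 10 -24.8 27.4 5.1 14.9
-54 22 -12.8 17.0 1.2 17.5
-48 9 -6.5 12.7 0.1 12.0
-42 7 -6.8 12.2 1.9 11.8
-36 8 -7.5 5.9 6.6 11.3
-30 10 -8.1 11.7 3.2 11.7
-24 10 -8.5 11.2 1.6 14.8
-18 13 -8.8 10.4 -10.6 12.0
-12 20 -9.3 13.1 -13.0 13.3
-6 38 -13.6 15.1 -15.6 16.7
0 6 -13.4 15.4 -12.5 9.2
rel [0.001, 0.001, -2.534] [0.0, -0.0, 0.001] rows>= 1.6
```

Emit:
move_arm([
  [[0,0,-0.8,0,0,0],[0,0,-1.6,0,0,0],[0,0,-2.5,0,0,0],[0,0,-3.5,0,0,0],[0,0,-4.5,0,0,0],[0,0,-4.5,0,0,0]],
])

```text
time: 5.0
position: [0.3972, 0.2531, 0.4012]
tool_rot: [0.681, 0.732, 0.003, 0.002]
ft_force: [0.7, 0.5, -2.0]
grip_width: 0.0154
grip_force: 50.0
```

```bash
cat >> h.py <<'E'
def held(n):
    """held rod axis in the tool frame: points along tool x"""
    ob=get_obs();c=snap("wrist",n);W=world(c).reshape(-1,3)
    T=(W-ob["position"])@R.from_quat(ob["tool_rot"]).as_matrix()
    T=T[(abs(T[:,1])<.02)&(T[:,2]>.14)&(T[:,2]<.19)&(T[:,0]<-.02)&(T[:,0]>-.2)]
    for x0 in np.arange(-.18,-.02,.015):
        q=T[(T[:,0]>x0)&(T[:,0]<x0+.015)]
        if len(q)>5: print(round(x0,3),len(q),"y mid",((q[:,1].min()+q[:,1].max())/2).round(4),"z min",np.percentile(q[:,2],10).round(4))
    print("tip x",T[:,0].min()); return T
m0=np.array([.4705,-.064,.15]);yw=-np.radians(6.3)
ex=np.array([np.cos(yw),np.sin(yw),0]);a=np.array([-np.sin(yw)*np.cos(.6981),np.cos(yw)*np.cos(.6981),np.sin(.6981)])
Rin=np.stack([a,ex,np.cross(a,ex)],1)
E
python3 - <<'E'
from h import *
print(Rin.round(2)); held("w2")
g=m0+.21*a; rel(g-.164*Rin[:,2],Rin); print(g,g-.164*Rin[:,2])
E
```

```text
[[ 0.08  0.99  0.07]
 [ 0.76 -0.11  0.64]
 [ 0.64  0.   -0.77]]
-0.03 153 y mid -0.0001 z min 0.1551
tip x -0.023919099183634895
rel [-6.67, 1.527, -0.281] [-0.061, 0.695, 0.175] rows>= 4.4
[0.48815335 0.09590209 0.2849803 ] [ 0.47658591 -0.0088745   0.41061493]
```

Emit:
move_arm([
  [[-6.67,1.53,-0.28,-0.061,0.695,0.175],[-6.67,1.53,-0.28,-0.061,0.695,0.175],[-6.67,1.53,-0.28,-0.061,0.695,0.175],[-6.67,1.53,-0.28,-0.061,0.695,0.175],[-6.67,1.53,-0.28,-0.061,0.695,0.175],[-6.67,1.53,-0.28,-0.061,0.695,0.175],[-6.67,1.53,-0.28,-0.061,0.695,0.175],[-6.67,1.53,-0.28,-0.061,0.695,0.175]],
])

```text
time: 6.05
position: [0.4761, -0.0073, 0.4094]
tool_rot: [0.7, 0.627, 0.253, -0.23]
ft_force: [-0.4, 1.3, -0.9]
grip_width: 0.0155
grip_force: 50.0
```

```bash
python3 - <<'E'
from h import *
o=get_obs();print(o["position"],o["q"].round(2),o["grip_width"])
g=m0+.21*a; rel(g-.164*Rin[:,2],Rin)
c=[snap(n,f)["pixels"] for n,f in (("top","t3"),("side","s3"))]
z=lambda i,u,v:cv2.resize(i[v:v+100,u:u+130],None,fx=3,fy=3,interpolation=cv2.INTER_CUBIC)
cv2.imwrite("pics/c4.png",np.hstack([z(c[0],210,150),z(c[1],200,130)]))
E
```

```text
[ 0.47611271 -0.00730359  0.40935804] [-0.42  0.36  1.82  0.69  1.29 -0.62] 0.015542442654326024
rel [-0.009, 0.016, -0.048] [-0.005, 0.001, -0.001] rows>= 0.0
```

View pics/c4.png

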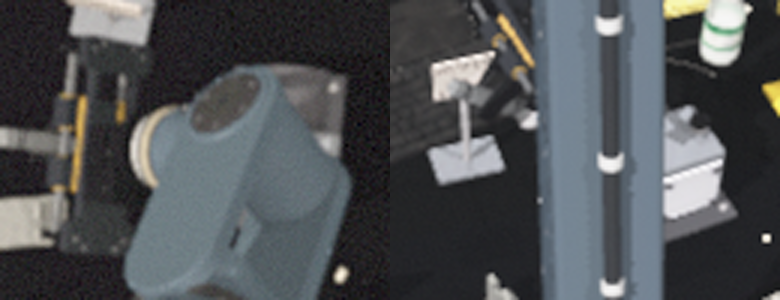

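Both cameras are blocked by the arm in this pose: the top view shows the pump partly behind the wrist, and the side view shows the forearm over the tube. I'll insert slowly and watch the force.

Emit:
move_arm([
  [[-0.4,0.015,-0.05,-0.005,0,0],[-0.8,0.015,-0.05,-0.005,0,0],[-1.0,0.015,-0.05,-0.005,0,0],[-1.2,0.015,-0.05,-0.005,0,0],[-1.4,0.015,-0.05,-0.005,0,0],[-1.4,0.015,-0.05,-0.005,0,0]],
])

```text
time: 6.9
position: [0.4726, -0.0533, 0.3751]
tool_rot: [0.701, 0.626, 0.255, -0.227]
ft_force: [1.2, -0.1, -1.8]
grip_width: 0.0155
grip_force: 50.0
```

```bash
cat >> h.py <<'E'
def ins(d):
    o=get_obs();Rm=R.from_quat(o["tool_rot"]).as_matrix()
    print("F tool",(Rm.T@o["ft_force"]).round(2),"M tool",(Rm.T@o["moment"]).round(2),"vel",abs(o["joint_velocities"]).max().round(3),o["grip_width"])
    g=m0+d*a; rel(g-.164*Rin[:,2],Rin,o)
E
python3 -c "
from h import *
ins(.154)"
```

```text
F tool [-1.16  1.19  1.42] M tool [-0.08 -0.49 -0.03] vel 0.012 0.015535084358499887
rel [0.026, -0.022, 0.036] [0.003, 0.001, -0.002] rows>= 0.0
```

Emit:
move_arm([
  [[-0.15,0,0,0,0,0],[-0.3,0,0,0,0,0],[-0.45,0,0,0,0,0],[-0.6,0,0,0,0,0],[-0.75,0,0,0,0,0],[-0.75,0,0,0,0,0]],
])

```text
time: 7.65
position: [0.47, -0.0761, 0.3559]
tool_rot: [0.701, 0.626, 0.255, -0.227]
ft_force: [-0.1, 0.0, -1.3]
grip_width: 0.0156
grip_force: 50.0
```

```bash
python3 -c "
from h import *
ins(.124)"
```

```text
F tool [-0.82 -0.14  0.97] M tool [-0.11 -0.5  -0.08] vel 0.009 0.015554830025075832
rel [0.024, -0.021, 0.037] [0.003, 0.001, -0.002] rows>= 0.0
```

Emit:
move_arm([
  [[-0.2,0,0,0,0,0],[-0.4,0,0,0,0,0],[-0.6,0,0,0,0,0],[-0.8,0,0,0,0,0],[-1.0,0,0,0,0,0],[-1.1,0,0,0,0,0],[-1.1,0,0,0,0,0]],
])

```text
time: 8.52
position: [0.4662, -0.1095, 0.3277]
tool_rot: [0.701, 0.626, 0.255, -0.227]
ft_force: [0.0, 0.1, -1.1]
grip_width: 0.0153
grip_force: 50.0
```

```bash
python3 -c "
from h import *
ins(.080)"
```

```text
F tool [-0.63  0.03  0.88] M tool [-0.1  -0.51 -0.08] vel 0.008 0.015319661556932386
rel [0.019, -0.019, 0.038] [0.003, 0.001, -0.002] rows>= 0.0
```

Emit:
move_arm([
  [[-0.1,0,0,0,0,0],[-0.15,0,0,0,0,0],[-0.2,0,0,0,0,0],[-0.25,0,0,0,0,0],[-0.3,0,0,0,0,0],[-0.3,0,0,0,0,0]],
])

```text
time: 9.28
position: [0.4652, -0.1175, 0.3209]
tool_rot: [0.7, 0.626, 0.257, -0.228]
ft_force: [1.7, 4.4, 4.4]
grip_width: 0.0154
grip_force: 50.0
```

```bash
python3 -c "
from h import *
ins(.068)
W=world(snap('side','s4'))
"
```

```text
F tool [ 6.31  1.23 -0.44] M tool [-0.24  0.75 -0.12] vel 0.007 0.015352093972732146
rel [-0.017, -0.015, 0.038] [0.003, -0.003, -0.001] rows>= 0.0
```

Emit:
move_arm([
  [[-0.05,0,0,0,0,0],[-0.1,0,0,0,0,0],[-0.15,0,0,0,0,0],[-0.15,0,0,0,0,0],[-0.15,0,0,0,0,0]],
])

```text
time: 9.95
position: [0.4648, -0.1192, 0.3193]
tool_rot: [0.699, 0.624, 0.261, -0.232]
ft_force: [4.2, 15.2, 19.4]
grip_width: 0.0155
grip_force: 50.0
```

```bash
python3 -c "
from h import *
ins(.068)
c=[snap(n,f)['pixels'] for n,f in (('wrist','w5'),('side','s5'))]
z=lambda i,u,v:cv2.resize(i[v:v+100,u:u+130],None,fx=3,fy=3,interpolation=cv2.INTER_CUBIC)
cv2.imwrite('pics/c5.png',np.hstack([cv2.resize(c[0],(400,300)),z(c[1],200,130)]))
"
```

```text
F tool [24.45  2.47 -4.45] M tool [-0.51  3.26 -0.16] vel 0.002 0.015513684254914905
rel [0.041, -0.01, 0.035] [0.003, -0.016, -0.002] rows>= 0.1
```

View pics/c5.png

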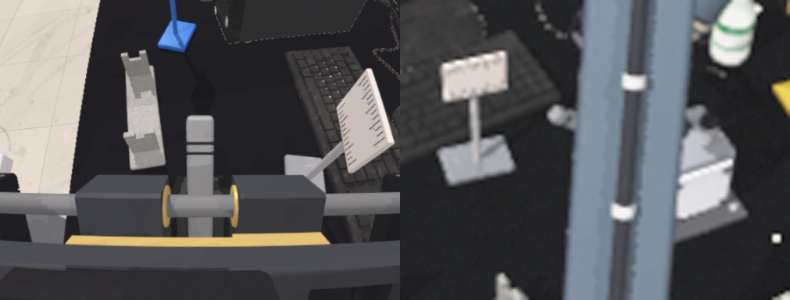

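The wrist view shows the rod centred in the fingers, the empty cradle at (140,110) and the white card at (365,120). The axial push is 24 N at the expected depth, so the collar is home. I'll draw it out now.

Emit:
move_arm([
  [[0.5,0,0,0,0,0],[1.0,0,0,0,0,0],[1.5,0,0,0,0,0],[2.0,0,0,0,0,0],[2.6,0,0,0,0,0],[3.2,0,0,0,0,0],[3.8,0,0,0,0,0],[4.4,0,0,0,0,0],[4.4,0,0,0,0,0],[4.4,0,0,0,0,0]],
])

```text
time: 11.3
position: [0.4795, 0.0111, 0.4291]
tool_rot: [0.701, 0.626, 0.255, -0.227]
ft_force: [0.2, 0.0, -1.7]
grip_width: 0.0155
grip_force: 50.0
```

```bash
python3 -c "
from h import *
ins(.24)
y=-.2223;D=down(y);g=np.array([.6424,.226,.17])
rel([.49,.15,.51],D)
rel(g+[0,0,.30],D)
W=world(load('top0')).reshape(-1,3)
q=W[(W[:,2]>.1)&(W[:,0]>.45)&(W[:,0]<.85)&(W[:,1]>.1)&(W[:,1]<.45)]
print(len(q),q.min(0),q.max(0),np.percentile(q,[2,50,98],axis=0))
k=q[q[:,0]<.77];print(len(k),k[:,1].min() if len(k) else 0)
"
```

```text
F tool [-1.08  0.21  1.38] M tool [-0.06 -0.49 -0.05] vel 0.015 0.01548344792900481
rel [0.066, -0.017, 0.029] [0.002, 0.002, -0.001] rows>= 0.0
rel [3.967, -0.126, 0.678] [-0.037, -0.695, 0.106] rows>= 3.8
rel [5.1, 3.446, 2.933] [-0.037, -0.695, 0.106] rows>= 4.4
4211 [0.45220656 0.36995752 0.10012963] [0.84994866 0.44999824 0.2949467 ] [[0.4727634  0.37234949 0.11051784]
 [0.69389767 0.39492185 0.28552458]
 [0.84351797 0.44766025 0.29213173]]
3170 0.36995751721386616
```

Emit:
move_arm([
  [[3.97,-0.13,0.68,-0.037,-0.695,0.106],[3.97,-0.13,0.68,-0.037,-0.695,0.106],[3.97,-0.13,0.68,-0.037,-0.695,0.106],[3.97,-0.13,0.68,-0.037,-0.695,0.106],[3.97,-0.13,0.68,-0.037,-0.695,0.106],[5.1,3.45,2.93,-0.037,-0.695,0.106],[5.1,3.45,2.93,-0.037,-0.695,0.106],[5.1,3.45,2.93,-0.037,-0.695,0.106],[5.1,3.45,2.93,-0.037,-0.695,0.106],[5.1,3.45,2.93,-0.037,-0.695,0.106],[5.1,3.45,2.93,-0.037,-0.695,0.106]],
])

```text
time: 12.68
position: [0.6422, 0.2247, 0.471]
tool_rot: [0.782, 0.624, 0.0, -0.001]
ft_force: [-0.6, 0.9, -2.0]
grip_width: 0.0153
grip_force: 50.0
```

```bash
python3 -c "
from h import *
y=-.2223;D=down(y);g=np.array([.6424,.226,.17])
rel(g+[0,0,.30],D);rel(g+[0,0,.164],D)
c=snap('side','s6');snap('top','t6')
print(get_obs()['q'].round(2))
"
```

```text
rel [0.033, -0.002, 0.024] [-0.001, -0.002, -0.002] rows>= 0.0
rel [0.027, 0.001, 3.424] [-0.001, -0.002, -0.002] rows>= 2.2
[0.17 0.55 1.2  0.   1.39 0.4 ]
```

```bash
cat >> h.py <<'E'
def rod(f):
    """seen rod points in the tool frame (tip side)"""
    o=get_obs();Rm=R.from_quat(o["tool_rot"]).as_matrix()
    for n in ("side","top"):
        T=(world(snap(n,n[0]+f)).reshape(-1,3)-o["position"])@Rm
        T=T[(abs(T[:,1])<.012)&(abs(T[:,2]-.164)<.014)&(T[:,0]<-.08)&(T[:,0]>-.19)]
        if len(T)>5: print(n,len(T),T.min(0).round(4),T.max(0).round(4),"ends",T[T[:,0]<-.14].mean(0).round(4),T[T[:,0]>-.12].mean(0).round(4))
E
python3 -c "
from h import *
rod('7')"
```

```text
top 102 [-0.1669 -0.0045  0.1557] [-0.0811  0.0048  0.1653] ends [-0.1539 -0.      0.1606] [-0.1    -0.0003  0.1604]
```

Emit:
move_arm([
  [[0.03,0,0.8,0,0,0],[0.03,0,1.6,0,0,0],[0.03,0,2.4,0,0,0],[0.03,0,3.0,0,0,0],[0.03,0,3.3,0,0,0],[0.03,0,3.42,0,0,0],[0.03,0,3.42,0,0,0],[0.03,0,3.42,0,0,0]],
])

```text
time: 13.88
position: [0.6435, 0.2272, 0.335]
tool_rot: [0.781, 0.624, 0.001, 0.0]
ft_force: [-0.5, -0.2, -0.8]
grip_width: 0.0154
grip_force: 50.0
```

```bash
python3 - <<'E'
from h import *
rod('8');o=get_obs();print(o["position"],o["ft_force"],o["grip_force"])
c=load('s8');b=load('t8')
z=lambda i,u,v:cv2.resize(i[v:v+100,u:u+130],None,fx=3,fy=3,interpolation=cv2.INTER_CUBIC)
cv2.imwrite('pics/c8.png',np.hstack([z(b['pixels'],170,110),z(c['pixels'],150,120)]))
E
```

```text
top 77 [-0.1665 -0.0043  0.1541] [-0.0813  0.0046  0.1668] ends [-0.1526  0.0003  0.1612] [-0.1001 -0.0003  0.1598]
[0.6434223  0.22718113 0.33481846] [ 0.12917877 -0.14239764 -1.59211226] 49.998752530664206
```

View pics/c8.png

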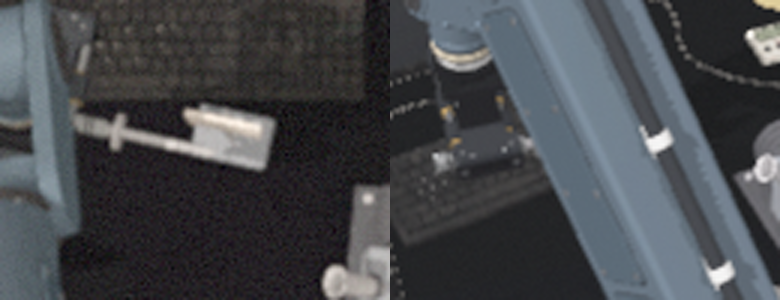

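The top view shows the level rod parallel to the card. Its measured tip is about 29 mm in front of the card's face and centred within a few mm. I'll hand it in.

```bash
python3 -c "
from h import *
print(get_obs()['joint_velocities'].round(3)); print(hand_in())"
```

```text
[-0.001  0.003  0.004 -0.    -0.001 -0.   ]
the job is handed in; nothing more can be done
None
```

The job is handed in, with no verdict shown: the rod went into the tube until a 24 N axial push at the expected collar depth (cameras blocked there), was drawn right out, and is now held level at the white card, its tip about 29 mm in front of the centre.

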